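# Put the microscope slides away

### The job

Put the microscope slides away out of the light, using only pushes of the fingertips: push the pulled-out tray that holds slides gently (no slamming, no ramming against its stop) all the way into its drawer unit, and gently push the lid of the open slide box down until it is fully shut. Leave the other tray, the empty one, pulled out just as it is. Do not pull a tray further out, lift the lid further open, or disturb the vial, the dish and the jar standing around.

Things in the scene. Friction and masses are not known exactly. Their poses are not given: they have to be found in the camera images.
- slide_unit: a low white metal drawer unit fixed to the bench, 140 deep (its x) x 110 wide (its y) x 52 mm high; origin at the centre of its underside; its -x axis points out of its open front, which faces the robot, turned by up to 0.2 rad; the front rim is 70 mm from the origin. It holds the tray with glass slides. The three storage pieces (this unit, the spare unit, the slide box) stand side by side 175 to 275 mm apart, centre to centre across, in any order
- full_tray_front (a point): centre of the outer face of that tray's flat upright front plate (106 mm wide, 8 mm thick, reaching from 4 to 60 mm above the bench; this point is 36 mm above the bench); the point's -x axis points out of the unit, its y axis runs along the plate. With the tray shut the plate lies against the unit's front and this point is 78 mm in front of the unit's origin. This is the tray that must be shut
- full_tray (a joint): how far the tray with glass slides (black tray, grey front plate, pale glass slides with white ends lying across it) is pulled out, in m: 0 = fully in against its stop, 0.05 to 0.085 at the start, 0.115 at most. It slides along the unit's -x axis with about 2 N of friction and stays where it is left
- spare_unit: a low white metal drawer unit fixed to the bench, 140 deep (its x) x 110 wide (its y) x 52 mm high; origin at the centre of its underside; its -x axis points out of its open front, which faces the robot, turned by up to 0.2 rad; the front rim is 70 mm from the origin. It is the same as the slide unit, but its tray is empty
- empty_tray_front (a point): centre of the outer face of that tray's flat upright front plate (106 mm wide, 8 mm thick, reaching from 4 to 60 mm above the bench; this point is 36 mm above the bench); the point's -x axis points out of the unit, its y axis runs along the plate. With the tray shut the plate lies against the unit's front and this point is 78 mm in front of the unit's origin. This tray must stay as it is
- empty_tray (a joint): how far the empty tray (same black tray and grey front plate, no slides in it) is pulled out, in m; slides as easily as the other one
- slide_box: a grey plastic slide box fixed to the bench, 120 deep (its x) x 110 wide (its y) x 45 mm high without lid, with slides standing in it; origin at the centre of its underside. The hinge line of its lid runs along its y axis, 60 mm from the origin on its +x side (the side away from the robot), 45.5 mm above the bench
- lid_press (a point): a point on the outer (upper) face of the lid, midway across, 95 mm from the hinge line and 25 mm from the free edge; the lid is a flat plate 120 x 110 x 6 mm without a handle. The point turns with the lid: its z axis is the normal of the outer face, its -x axis points from the hinge to the free edge. With the lid shut the outer face is level, 51.5 mm above the bench
- lid (a joint): angle of the lid in rad: 0 = shut on the box, pi/2 = upright, 0.55 to 1.05 at the start, so its free edge is up and its outer face looks up and away from the robot. The hinge is stiff: the lid stays where it is left; 1 to 3 N on the outer face near the free edge moves it
- vial: bystander: small closed amber glass vial, 28 mm across, 45 mm high, loose on the bench on the robot's side of the trays; origin at the centre of its underside
- petri_dish: bystander: closed flat dish, 92 mm across, 18 mm high, loose on the bench, to the robot's right; origin at the centre of its underside
- jar: bystander: closed glass jar, 48 mm across, 60 mm high, loose on the bench, to the robot's left; origin at the centre of its underside
Things that resemble listed ones, but are neither listed nor needed, are in the scene too. What is shaped like the slide_unit but orange or yellow is not meant.

How it is judged:
By the outcome, as a careful person would: the job done as asked, in the order asked, and still so for the second after the job is handed in, with the robot touching nothing.
It also fails if it takes over 48 s, if anything falls off the work surface, if the arm or the gripper's body presses on something with over 40 N, if the wrist force passes 120 N, or if a joint passes its speed limit or range.

### The arm

A 6-joint arm with a two-finger parallel gripper is mounted at the origin on the work surface. World frame = base frame: x ahead of the robot, y to its left, z up, the work surface at z = 0. Lengths are in m, angles in rad, forces in N, time in s.
With the tool pointing down it reaches from about 0.325 to 0.9 m from the base axis. Payload 6.1 kg.
Tool frame: the origin (TCP) lies at the very end of the fingers, on their centre line; the grasp point (between the pads) lies 19 mm behind it (r.grip_depth is the distance from the TCP to the grasp point, in m); z points along the fingers, y is the direction in which the jaws open and shut (so a half turn about z gives the same grasp; the last joint's range is limited). The gripper opens to 85 mm and grips with 20 to 120 N. Pads are 22 mm wide; open, the fingers measure 114 mm over their backs; the gripper's body (76 mm by 85 mm) begins 54 mm behind the grasp point. The pads swing forward as they close: fully open they stand 13 mm farther back than shut.
Start: joints at [0.994, 0.22, 1.526, -0, 1.395, -0.126], TCP at [0.272, 0.563, 0.231] pointing down, gripper open.
Joint ranges: [-2.98, 2.98], [-0.91, 2.08], [0.09, 2.57], [-1.24, 4.39], [0.2, 2.65], [-2.68, 2.68]. Speed limits (rad/s): [2.57, 2.57, 3.01, 3.14, 3.14, 3.14].

### API

Orientations are given as a rotation vector (axis times angle).
In Python, from cell import r gives the robot as it stands.
- The arm moves only by the tool apply_moves, never from a script. Its argument "deltas" is a list of rows, each an object with "hand": the opening in per cent of the stroke, from 0 (shut) to 100 (fully open); "delta_pos": the shift along the tool's x, y, z in cm, a list of three; "turn": the turn about the tool's z in degrees. In form: [{"hand": hand, "delta_pos": [tx, ty, tz], "turn": turn}, ...]. A call has 1 to 20 rows; each row shifts and turns the pose as measured when the row begins, along the tool's axes as they then stand; what a row does not reach is not made up. A row lasts 1/10 s, in which the tool goes at most 50 mm and 8.59 degrees, less where a joint would pass 70% of its speed; a pose out of reach is approached as far as the arm can. A call is refused whole if a number of a shift passes 5 or a number of a turn 8.59, either way. A call with a gripper value outside its range is refused whole. The fingers move at their own pace and stop on an object; "newtons" is the grip in N (left out, the last holds). Time passes only in rows, so rows that do not move let the fingers close. It gives the time, the measured TCP pose, the force and the opening at its end, in the units of the state.
- r.get_state(): the state, without advancing time (a new reading comes with each control period).
- r.grab_frame(name): name is "side" or "top" or "wrist"; returns (picture, depth): 480x640x3 uint8, blue, green, red; 480x640 float32, m along the optical axis (not along the pixel's ray), 0 where there is no reading.
- r.camera_model(name): a dict with "fx", "fy", "cx", "cy" (pixels), "k1" (the pictures are not rectified: a ray, as slopes to the right and down, at radius r is drawn at 1 + k1 r^2 times it, then the intrinsics apply), "world_from_camera" (4x4, takes a point from camera to world coordinates). Camera axes: x right, y down, z forward; pixel columns grow to the right and rows downward; lengths in m; the calibration is good to about 2 mm. A picture is of the moment at which its call begins: read the wrist's pose just before it. camera_model takes no time and is no camera call; for the wrist camera it gives the pose at the moment of the call.
- r.finish_job(): hands the job in, once; it reports no verdict.
The state is a dict: "time": time; "joints": joint angles; "joint_vel": joint speeds; "effort": joint torques, N m; "eef_pos": TCP position; "eef_rot": TCP orientation; "contact_force": force on the tool from outside, world axes, zero at the start; "moment": the same for the moment, N m; "opening": opening from 0.0 (shut) to 1.0 (fully open).
Only numpy, scipy, OpenCV 4.12 (cv2) and the standard library are available. Lean on these libraries where they do the work, as an engineer would, in place of code of your own. Each camera call takes 0.05 s, during which the arm holds its last target.

## Working session

There is one attempt and no reset: what is moved stays moved. The work goes in short steps, Python scripts to look and compute and a tool call to move; the robot and the scene stay as the last step left them, time stands still between calls to the robot, and variables do not carry over. Pictures are saved under pics/ and viewed, and the job is handed in when it is done.

Besides the shell and the picture viewer there is one more tool, called after "Emit:" by a JSON object that holds its "name" and its "arguments". apply_moves: Moves the arm, as the interface text tells. Its arguments: {"type":"object","properties":{"deltas":{"type":"array"},"newtons":{"type":"number"}},"required":["deltas"]}

```bash
ls; mkdir -p pics; python3 - <<'E'
from cell import r
import cv2,numpy as np
for n in("top","side"):
    p,d=r.grab_frame(n); cv2.imwrite(f"pics/{n}0.png",p); np.save(f"pics/{n}0.npy",d)
    print(n,r.camera_model(n))
print(r.get_state())
E
```

```text
pics
top {'fx': 461.4939237328073, 'fy': 461.4939237328073, 'cx': 316.98489431212494, 'cy': 240.23764618781456, 'k1': 0.019994359013810286, 'world_from_camera': array([[ 0.00148956, -0.99732356,  0.07309917,  0.4754566 ],
       [-0.99997592, -0.00198105, -0.00665147,  0.00416277],
       [ 0.00677848, -0.0730875 , -0.9973025 ,  1.26680969],
       [ 0.        ,  0.        ,  0.        ,  1.        ]])}
side {'fx': 566.840517416867, 'fy': 566.840517416867, 'cx': 325.1237788809258, 'cy': 242.904345341799, 'k1': 0.04307450499711329, 'world_from_camera': array([[ 0.93096472, -0.18911011,  0.31231724,  0.17979044],
       [-0.36492485, -0.45477822,  0.81240792, -1.01109172],
       [-0.01159947, -0.87029543, -0.49239345,  0.65496474],
       [ 0.        ,  0.        ,  0.        ,  1.        ]])}
{'time': 0.1, 'joints': array([ 9.93921690e-01,  2.21187056e-01,  1.52750755e+00, -1.20215120e-05,
        1.39471489e+00, -1.26075438e-01]), 'joint_vel': array([ 4.07256439e-05, -1.28254480e-03, -2.69474086e-03, -8.52019168e-04,
        2.77858529e-03, -3.77851673e-05]), 'effort': array([ 5.35350628e-04, -4.98244107e+01, -3.90544724e+01, -1.28897000e-04,
        5.67961251e-03, -5.50466484e-05]), 'eef_pos': array([0.27199   , 0.56209447, 0.23027825]), 'eef_rot': array([-7.01992176e-01, -3.06152645e+00,  2.68529568e-03]), 'contact_force': array([-0.56931397, -0.10390696,  0.72606127]), 'moment': array([-0.01687439,  0.0342399 , -0.03688378]), 'opening': 0.9993647922853235}
```

View pics/top0.png

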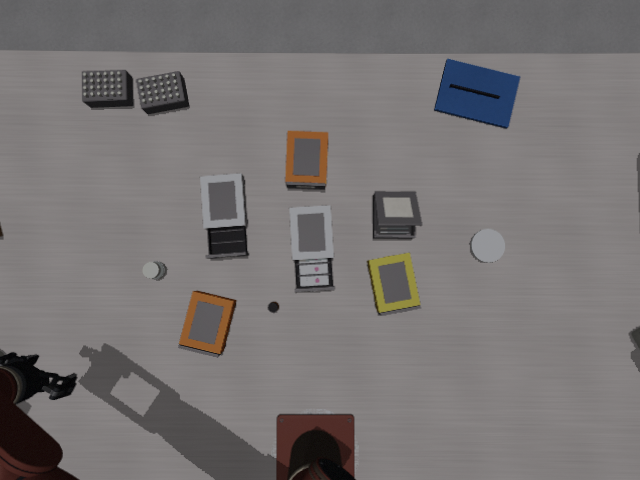

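View pics/side0.png

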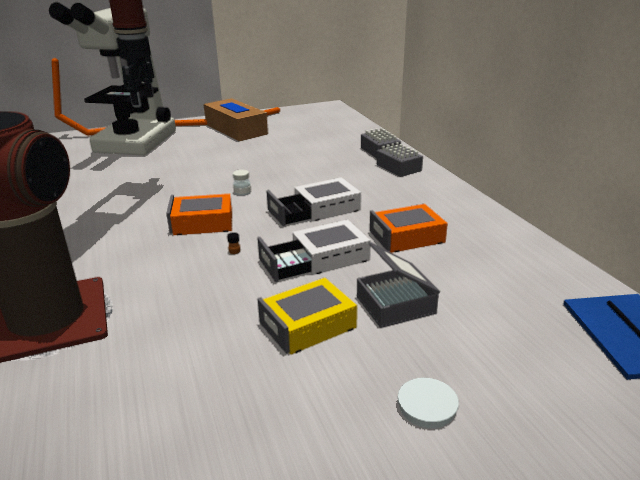

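```bash
cat > h.py <<'E'
import numpy as np,cv2
def cloud(d,m):
    K=np.array([[m['fx'],0,m['cx']],[0,m['fy'],m['cy']],[0,0,1]])
    v,u=np.mgrid[0:480,0:640]
    pts=np.stack([u,v],-1).reshape(-1,1,2).astype(np.float64)
    n=cv2.undistortPoints(pts,K,np.array([m['k1'],0,0,0,0.])).reshape(480,640,2)
    P=np.concatenate([n*d[...,None],d[...,None]],-1)
    T=m['world_from_camera']
    return P@T[:3,:3].T+T[:3,3]
E
python3 - <<'E'
from cell import r
from h import *
d=np.load('pics/top0.npy');W=cloud(d,r.camera_model('top'));np.save('pics/W0.npy',W)
p=cv2.imread('pics/top0.png')
c=p[160:320,190:430]; cv2.imwrite('pics/crop0.png',cv2.resize(c,None,fx=3.3,fy=3.3,interpolation=cv2.INTER_CUBIC))
for n,(u,v) in dict(roofC=(312,233),roofS=(223,200),lid=(397,208),vial=(274,307),jar=(152,270),dish=(488,245),yel=(395,283),bench=(340,330)).items(): print(n,W[v,u].round(4))
z=W[...,2]
# height map crop
hm=np.clip(z[160:320,190:430]/0.16*255,0,255).astype(np.uint8)
cv2.imwrite('pics/h0.png',cv2.resize(cv2.applyColorMap(hm,cv2.COLORMAP_JET),None,fx=3.3,fy=3.3,interpolation=cv2.INTER_NEAREST))
E
```

```text
roofC [0.5833 0.0092 0.0563]
roofS [0.6712 0.2456 0.0505]
lid [ 0.6457 -0.2099  0.087 ]
vial [0.3892 0.1084 0.0462]
jar [0.4856 0.4243 0.0603]
dish [ 0.5548 -0.4669  0.0202]
yel [ 0.4525 -0.2085  0.0534]
bench [ 0.3244 -0.0671  0.0004]
```

View pics/crop0.png

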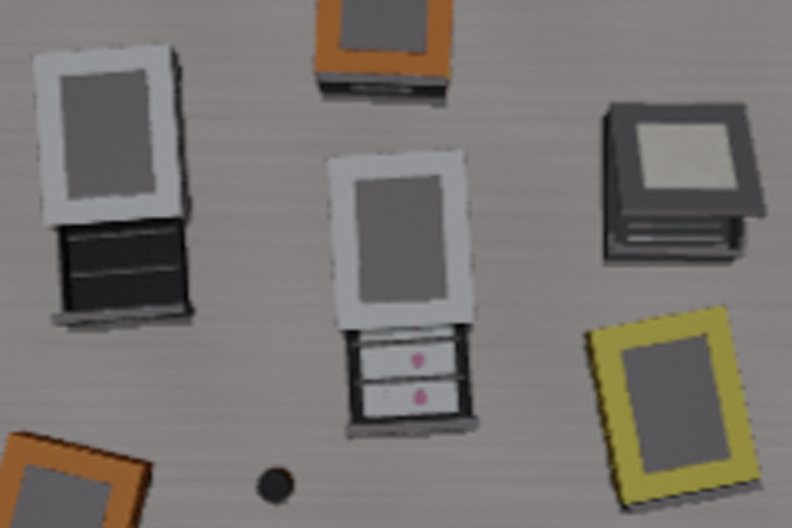

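View pics/h0.png

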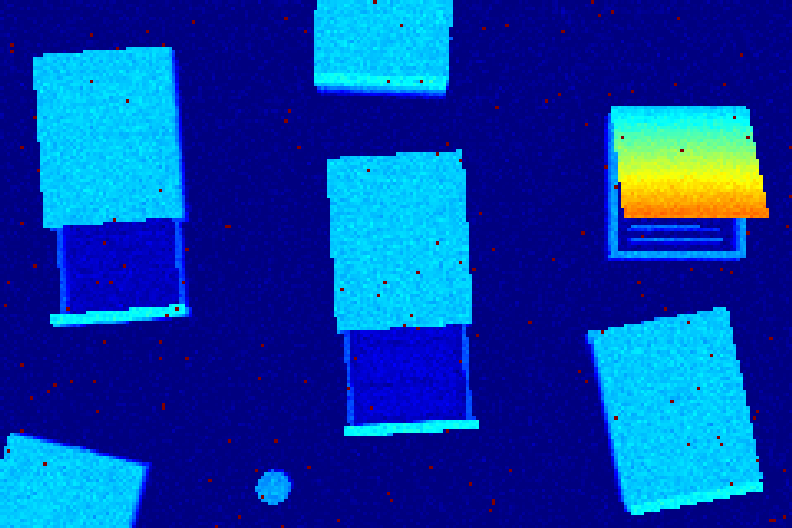

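Candidates for the slide unit are white centre (312,233) with pale slides in its tray, white left (223,200) with an empty tray, orange (307,157) and (207,322), and yellow (395,283). By the description it is the centre one, and the crop shows two slides with labels. The only open box is at (397,215).

```bash
python3 - <<'E'
import numpy as np,cv2
W=np.load('pics/W0.npy');z=W[...,2]
def rect(m,name):
    n,l,s,c=cv2.connectedComponentsWithStats(m.astype(np.uint8))
    i=1+np.argmax(s[1:,4]); P=W[l==i][:,:2]
    (cx,cy),(w,h),a=cv2.minAreaRect((P*1000).astype(np.float32))
    print(name,s[i,4],'c',round(cx,1),round(cy,1),'size',round(w,1),round(h,1),'ang',round(a,2),'zmed',np.median(z[l==i]).round(4)); return P
def win(u0,u1,v0,v1):
    m=np.zeros(z.shape,bool);m[v0:v1,u0:u1]=1;return m
k=np.ones((3,3),np.uint8)
for nm,a in dict(full=(280,345,195,300),spare=(190,255,165,262)).items():
    w=win(*a)
    rect(w&(z>.045)&(z<.08)&(np.arange(480)[:,None]<(262 if nm=='full' else 228)),nm+' roof')
    P=rect(w&(z>.050)&(z<.075)&(np.arange(480)[:,None]>(275 if nm=='full' else 240)),nm+' plate')
    print(' slope dx/dy',np.polyfit(P[:,1],P[:,0],1))
w=win(370,425,185,228)&(z>.06)&(z<.2)
P=W[w]; 
A=np.c_[P[:,:2],np.ones(len(P))]
for _ in range(3):
    co=np.linalg.lstsq(A,P[:,2],rcond=None)[0];rs=abs(A@co-P[:,2]);g=rs<.008;A=A[g];P=P[g]
print('lid',co,'theta',np.arctan(np.hypot(*co[:2])),'yaw',np.arctan2(-co[1],-co[0]),P.min(0),P.max(0),len(P))
top=P[P[:,2]>P[:,2].max()-.008];print('free edge',top.mean(0),top.min(0),top.max(0))
b=win(365,425,190,242)&(z>.03)&(z<.052);print('box',W[b].min(0),W[b].max(0)); rect(b|w,'box')
# yellow extents
y=win(365,425,250,318)&(z>.03); rect(y,'yellow')
E
```

```text
full roof 2180 c 585.8 13.1 size 140.5 109.7 ang 3.47 zmed 0.0523
full plate 129 c 436.7 3.8 size 8.0 104.4 ang 3.26 zmed 0.0597
 slope dx/dy [-0.06252021  0.4370001 ]
spare roof 2179 c 669.4 248.6 size 140.4 110.4 ang 4.71 zmed 0.0524
spare plate 132 c 525.2 236.3 size 8.3 105.6 ang 4.81 zmed 0.0594
 slope dx/dy [-0.07942913  0.54394655]
lid [-7.23532922e-01 -5.66419648e-05  5.55375828e-01] theta 0.6263458987951664 yaw 7.828526251301806e-05 [ 0.59761169 -0.26751342  0.06008051] [ 0.68685962 -0.15691251  0.12542542] 1303
free edge [ 0.60164782 -0.21235511  0.12022458] [ 0.59761169 -0.26623729  0.11748293] [ 0.61094537 -0.15796918  0.12542542]
box [ 0.5736073  -0.26566267  0.03078033] [ 0.69449859 -0.15631762  0.05195473]
box 1526 c 632.1 -211.9 size 110.9 117.2 ang 89.8 zmed 0.0885
yellow 2438 c 436.5 -136.0 size 148.5 259.6 ang 11.37 zmed 0.0523
```

Emit:
{"name": "apply_moves", "arguments": {"deltas": [{"hand": 0, "delta_pos": [-1, -1.5, 0], "turn": 0}, {"hand": 0, "delta_pos": [-2.3, -3, 0], "turn": 0}, {"hand": 0, "delta_pos": [-2.3, -3, 0], "turn": 0}, {"hand": 0, "delta_pos": [-2.3, -3, 0], "turn": 0}, {"hand": 0, "delta_pos": [-2.3, -3, 0], "turn": 0}, {"hand": 0, "delta_pos": [-2.3, -3, 0], "turn": 0}, {"hand": 0, "delta_pos": [-2.3, -3, 0], "turn": 0}, {"hand": 0, "delta_pos": [-2.3, -3, 0], "turn": 0}, {"hand": 0, "delta_pos": [-2.3, -3, 0], "turn": 0}, {"hand": 0, "delta_pos": [-2.3, -3, 0], "turn": 0}, {"hand": 0, "delta_pos": [-2.3, -3, 0], "turn": 0}, {"hand": 0, "delta_pos": [-2.3, -3, 0], "turn": 0}], "newtons": 20}}

```text
time: 1.3
eef_pos: [0.357, 0.1237, 0.2254]
eef_rot: [-0.686, -3.061, 0.012]
contact_force: [0.7, -0.1, 0.7]
opening: -0.003
```

Emit:
{"name": "apply_moves", "arguments": {"deltas": [{"hand": 0, "delta_pos": [-2.5, -2.8, 0], "turn": 0}, {"hand": 0, "delta_pos": [-2.5, -2.8, 0], "turn": 0}, {"hand": 0, "delta_pos": [-2.5, -2.8, 0], "turn": 0}, {"hand": 0, "delta_pos": [0, 0, 0], "turn": -7.2}, {"hand": 0, "delta_pos": [0, 0, 2], "turn": -7.2}, {"hand": 0, "delta_pos": [0, 0, 3], "turn": -7.2}, {"hand": 0, "delta_pos": [0, 0, 2], "turn": -7.2}, {"hand": 0, "delta_pos": [0, 0, 0], "turn": 0}]}}

```text
time: 2.1
eef_pos: [0.3887, 0.0043, 0.1533]
eef_rot: [0.108, -3.135, 0.012]
contact_force: [-0.8, 0.4, -0.3]
opening: 0.001
```

```bash
cat > st.py <<'E'
from cell import r
from scipy.spatial.transform import Rotation as R
import numpy as np,sys
s=r.get_state();p=s['eef_pos'];M=R.from_rotvec(s['eef_rot']).as_matrix()
print(s['time'],p.round(4),'F',s['contact_force'].round(1),'toolx yaw',np.degrees(np.arctan2(M[1,0],M[0,0])).round(2),'z',M[:,2].round(3))
if len(sys.argv)>3:
    t=np.array(list(map(float,sys.argv[1:4])));print('tool delta cm',(M.T@(t-p)*100).round(2))
E
python3 st.py 0.405 0.002 0.032
```

```text
2.1 [0.3887 0.0043 0.1533] F [-0.8  0.4 -0.3] toolx yaw -176.05 z [-0.005 -0.008 -1.   ]
tool delta cm [-1.68 -0.25 12.12]
```

Emit:
{"name": "apply_moves", "arguments": {"deltas": [{"hand": 0, "delta_pos": [-0.3, -0.1, 2], "turn": 0.5}, {"hand": 0, "delta_pos": [-0.3, -0.1, 2.5], "turn": 0}, {"hand": 0, "delta_pos": [-0.2, 0, 2.5], "turn": 0}, {"hand": 0, "delta_pos": [0, 0, 2.5], "turn": 0}, {"hand": 0, "delta_pos": [0, 0, 2], "turn": 0}, {"hand": 0, "delta_pos": [0, 0, 1], "turn": 0}, {"hand": 0, "delta_pos": [0, 0, 0], "turn": 0}]}}

```text
time: 2.8
eef_pos: [0.4013, 0.0014, 0.0306]
eef_rot: [-0.058, 3.138, -0.014]
contact_force: [-1.0, -0.5, -0.4]
opening: -0.003
```

```bash
python3 st.py 0.417 0.003 0.032; python3 - <<'E'
from cell import r
import cv2
p,d=r.grab_frame("side"); cv2.imwrite("pics/side1.png",cv2.resize(p[140:320,150:450],None,fx=2.6,fy=2.6))
E
```

```text
2.8 [0.4013 0.0014 0.0306] F [-1.  -0.5 -0.4] toolx yaw -177.89 z [ 0.003 -0.009 -1.   ]
tool delta cm [-1.58  0.1  -0.14]
```

View pics/side1.png

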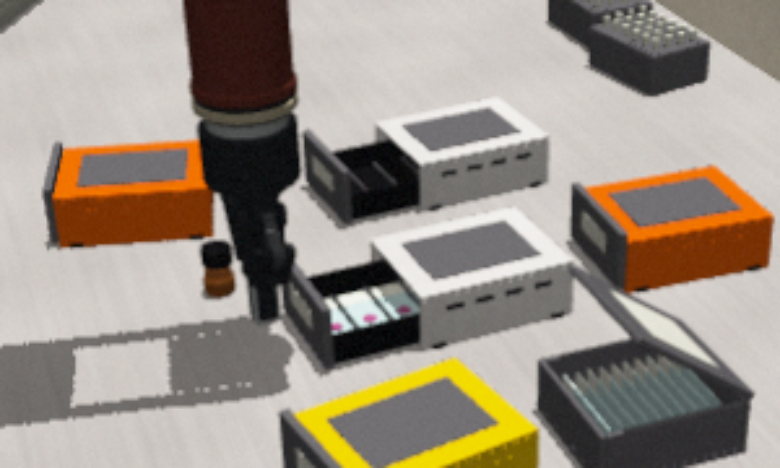

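Emit:
{"name": "apply_moves", "arguments": {"deltas": [{"hand": 0, "delta_pos": [-0.4, 0, 0], "turn": -1.3}, {"hand": 0, "delta_pos": [-0.4, 0, 0], "turn": 0}, {"hand": 0, "delta_pos": [-0.3, 0, 0], "turn": 0}, {"hand": 0, "delta_pos": [-0.3, 0, 0], "turn": 0}, {"hand": 0, "delta_pos": [-0.2, 0, 0], "turn": 0}, {"hand": 0, "delta_pos": [-0.2, 0, 0], "turn": 0}, {"hand": 0, "delta_pos": [-0.2, 0, 0], "turn": 0}, {"hand": 0, "delta_pos": [-0.2, 0, 0], "turn": 0}, {"hand": 0, "delta_pos": [-0.2, 0, 0], "turn": 0}, {"hand": 0, "delta_pos": [-0.2, 0, 0], "turn": 0}]}}

```text
time: 3.85
eef_pos: [0.4322, 0.0023, 0.0356]
eef_rot: [-0.094, 3.132, -0.017]
contact_force: [-1.9, -0.7, 1.3]
opening: 0.002
```

```bash
python3 st.py 0.48 0.0065 0.032
```

```text
3.85 [0.4322 0.0023 0.0356] F [-1.9 -0.7  1.3] toolx yaw -176.54 z [ 0.008 -0.011 -1.   ]
tool delta cm [-4.79  0.14  0.4 ]
```

Emit:
{"name": "apply_moves", "arguments": {"deltas": [{"hand": 0, "delta_pos": [-0.2, 0, 0.05], "turn": 0}, {"hand": 0, "delta_pos": [-0.2, 0, 0.05], "turn": 0}, {"hand": 0, "delta_pos": [-0.2, 0, 0.05], "turn": 0}, {"hand": 0, "delta_pos": [-0.2, 0, 0.05], "turn": 0}, {"hand": 0, "delta_pos": [-0.2, 0, 0.05], "turn": 0}, {"hand": 0, "delta_pos": [-0.2, 0, 0.05], "turn": 0}, {"hand": 0, "delta_pos": [-0.2, 0, 0.05], "turn": 0}, {"hand": 0, "delta_pos": [-0.2, 0, 0.05], "turn": 0}]}}

```text
time: 4.65
eef_pos: [0.4495, 0.0035, 0.0313]
eef_rot: [-0.094, 3.133, -0.017]
contact_force: [-2.4, -0.3, 1.3]
opening: 0.006
```

```bash
python3 st.py 0.48 0.0065 0.032; python3 - <<'E'
from cell import r
import cv2
from h import *
p,d=r.grab_frame("side"); cv2.imwrite("pics/side2.png",cv2.resize(p[140:320,150:450],None,fx=2.6,fy=2.6))
E
```

```text
4.65 [0.4495 0.0035 0.0313] F [-2.4 -0.3  1.3] toolx yaw -176.55 z [ 0.008 -0.011 -1.   ]
tool delta cm [-3.07  0.12 -0.05]
```

View pics/side2.png

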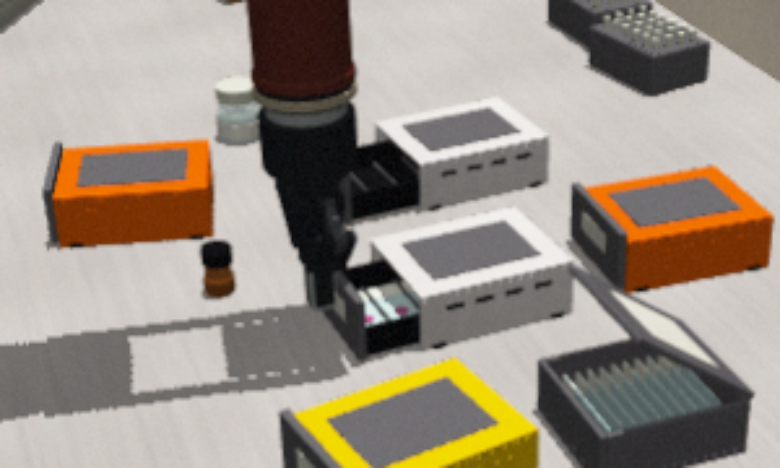

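Emit:
{"name": "apply_moves", "arguments": {"deltas": [{"hand": 0, "delta_pos": [-0.2, 0, 0], "turn": 0}, {"hand": 0, "delta_pos": [-0.2, 0, 0], "turn": 0}, {"hand": 0, "delta_pos": [-0.2, 0, 0], "turn": 0}, {"hand": 0, "delta_pos": [-0.2, 0, 0], "turn": 0}, {"hand": 0, "delta_pos": [-0.2, 0, 0], "turn": 0}, {"hand": 0, "delta_pos": [-0.2, 0, 0], "turn": 0}, {"hand": 0, "delta_pos": [-0.2, 0, 0], "turn": 0}, {"hand": 0, "delta_pos": [-0.2, 0, 0], "turn": 0}, {"hand": 0, "delta_pos": [-0.2, 0, 0], "turn": 0}, {"hand": 0, "delta_pos": [-0.2, 0, 0], "turn": 0}, {"hand": 0, "delta_pos": [-0.2, 0, 0], "turn": 0}, {"hand": 0, "delta_pos": [-0.2, 0, 0], "turn": 0}, {"hand": 0, "delta_pos": [-0.15, 0, 0], "turn": 0}, {"hand": 0, "delta_pos": [-0.15, 0, 0], "turn": 0}]}}

```text
time: 6.1
eef_pos: [0.4787, 0.0053, 0.0311]
eef_rot: [-0.094, 3.133, -0.017]
contact_force: [-1.7, -0.2, 1.0]
opening: 0.001
```

```bash
python3 st.py 0.497 0.0075 0.032; python3 - <<'E'
from cell import r
import cv2
from h import *
p,d=r.grab_frame("top"); W=cloud(d,r.camera_model('top'));z=W[...,2]
m=np.zeros(z.shape,bool);m[225:300,285:345]=1
m&=(z>.0555)&(z<.068)
print(W[m&(W[...,0]<.51)].mean(0) if m.any() else 0,m.sum())
cv2.imwrite("pics/top2.png",cv2.resize(p[190:310,270:430],None,fx=4.5,fy=4.5))
E
```

```text
6.1 [0.4787 0.0053 0.0311] F [-1.7 -0.2  1. ] toolx yaw -176.55 z [ 0.007 -0.01  -1.   ]
tool delta cm [-1.84  0.1  -0.08]
[nan nan nan] 97<stdin>:7: RuntimeWarning: Mean of empty slice.
  ret = um.true_divide(
```

View pics/top2.png

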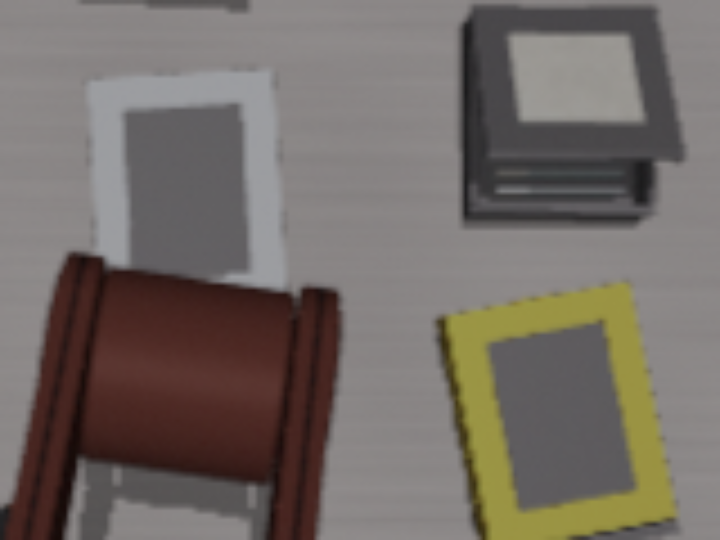

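Emit:
{"name": "apply_moves", "arguments": {"deltas": [{"hand": 0, "delta_pos": [-0.15, 0, 0], "turn": 0}, {"hand": 0, "delta_pos": [-0.15, 0, 0], "turn": 0}, {"hand": 0, "delta_pos": [-0.15, 0, 0], "turn": 0}, {"hand": 0, "delta_pos": [-0.1, 0, 0], "turn": 0}, {"hand": 0, "delta_pos": [-0.1, 0, 0], "turn": 0}, {"hand": 0, "delta_pos": [-0.1, 0, 0], "turn": 0}, {"hand": 0, "delta_pos": [-0.1, 0, 0], "turn": 0}]}}

```text
time: 6.85
eef_pos: [0.4878, 0.0059, 0.0311]
eef_rot: [-0.094, 3.134, -0.016]
contact_force: [-1.7, 0.4, 1.2]
opening: 0.005
```

```bash
python3 st.py 0.497 0.0075 0.032; python3 - <<'E'
from cell import r
import cv2
p,d=r.grab_frame("side"); cv2.imwrite("pics/side3.png",cv2.resize(p[200:300,230:390],None,fx=5,fy=5,interpolation=cv2.INTER_CUBIC))
E
```

```text
6.85 [0.4878 0.0059 0.0311] F [-1.7  0.4  1.2] toolx yaw -176.55 z [ 0.007 -0.01  -1.   ]
tool delta cm [-0.92  0.1  -0.09]
```

View pics/side3.png

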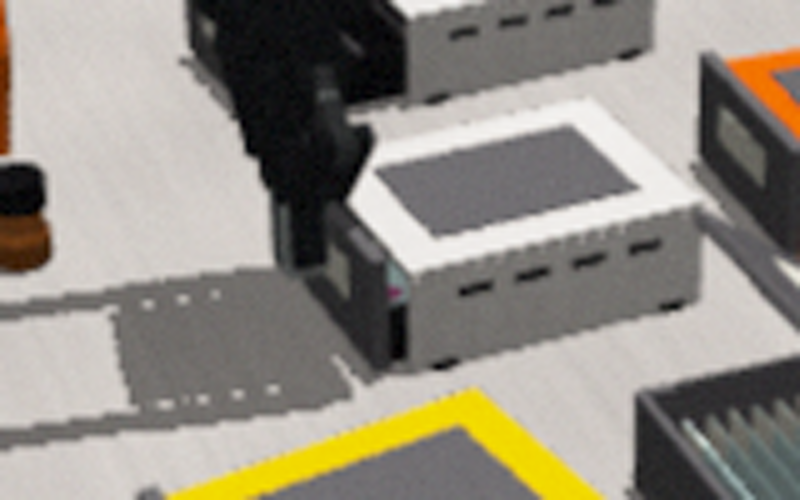

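Emit:
{"name": "apply_moves", "arguments": {"deltas": [{"hand": 0, "delta_pos": [-0.1, 0, 0], "turn": 0}, {"hand": 0, "delta_pos": [-0.1, 0, 0], "turn": 0}, {"hand": 0, "delta_pos": [-0.1, 0, 0], "turn": 0}, {"hand": 0, "delta_pos": [-0.1, 0, 0], "turn": 0}, {"hand": 0, "delta_pos": [-0.1, 0, 0], "turn": 0}, {"hand": 0, "delta_pos": [-0.08, 0, 0], "turn": 0}]}}

```text
time: 7.5
eef_pos: [0.4941, 0.0063, 0.0311]
eef_rot: [-0.094, 3.134, -0.016]
contact_force: [-2.8, 0.6, 1.2]
opening: 0.001
```

```bash
python3 st.py 0.497 0.0075 0.032; python3 - <<'E'
from cell import r
import cv2
p,d=r.grab_frame("side"); cv2.imwrite("pics/side4.png",cv2.resize(p[200:300,230:390],None,fx=5,fy=5,interpolation=cv2.INTER_CUBIC))
E
```

```text
7.5 [0.4941 0.0063 0.0311] F [-2.8  0.6  1.2] toolx yaw -176.55 z [ 0.007 -0.01  -1.   ]
tool delta cm [-0.3   0.1  -0.09]
```

View pics/side4.png

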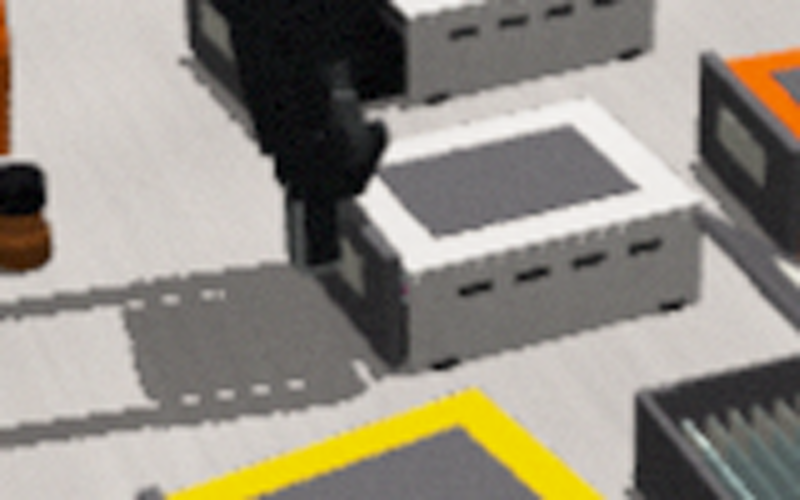

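Emit:
{"name": "apply_moves", "arguments": {"deltas": [{"hand": 0, "delta_pos": [-0.06, 0, 0], "turn": 0}, {"hand": 0, "delta_pos": [-0.06, 0, 0], "turn": 0}, {"hand": 0, "delta_pos": [-0.05, 0, 0], "turn": 0}]}}

```text
time: 7.85
eef_pos: [0.496, 0.0064, 0.0311]
eef_rot: [-0.094, 3.134, -0.016]
contact_force: [-2.3, -0.2, 0.6]
opening: 0.001
```

Emit:
{"name": "apply_moves", "arguments": {"deltas": [{"hand": 0, "delta_pos": [-0.05, 0, 0], "turn": 0}, {"hand": 0, "delta_pos": [-0.05, 0, 0], "turn": 0}]}}

```text
time: 8.05
eef_pos: [0.4961, 0.0064, 0.031]
eef_rot: [-0.095, 3.136, -0.016]
contact_force: [-5.0, -0.6, 5.1]
opening: -0.0
```

Emit:
{"name": "apply_moves", "arguments": {"deltas": [{"hand": 0, "delta_pos": [-0.05, 0, 0], "turn": 0}]}}

```text
time: 8.15
eef_pos: [0.4961, 0.0064, 0.0311]
eef_rot: [-0.095, 3.137, -0.017]
contact_force: [-4.5, -0.2, 4.0]
opening: 0.003
```

```bash
python3 st.py 0.497 0.0075 0.032; python3 - <<'E'
from cell import r
import cv2
p,d=r.grab_frame("side"); cv2.imwrite("pics/side5.png",cv2.resize(p[215:285,270:330],None,fx=8,fy=8,interpolation=cv2.INTER_CUBIC))
E
```

```text
8.15 [0.4961 0.0064 0.0311] F [-4.5 -0.2  4. ] toolx yaw -176.54 z [ 0.003 -0.01  -1.   ]
tool delta cm [-0.1   0.1  -0.09]
```

View pics/side5.png

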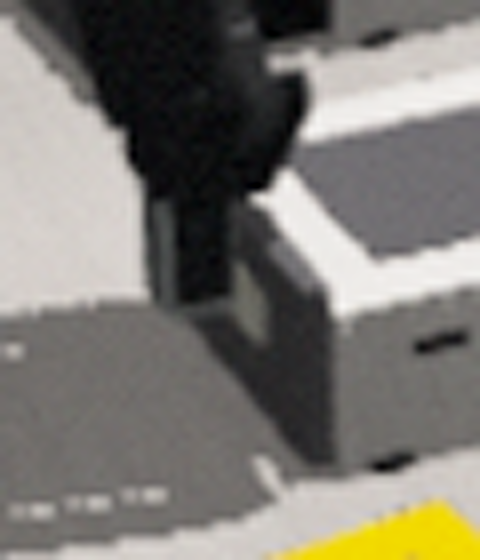

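Emit:
{"name": "apply_moves", "arguments": {"deltas": [{"hand": 0, "delta_pos": [0.3, 0, 0], "turn": 0}, {"hand": 0, "delta_pos": [1, 0, 0], "turn": 0}, {"hand": 0, "delta_pos": [2, 0, 0], "turn": 0}, {"hand": 0, "delta_pos": [2, 0, -0.5], "turn": 0}, {"hand": 0, "delta_pos": [0, 0, -2], "turn": 0}, {"hand": 0, "delta_pos": [0, 0, -3], "turn": 0}, {"hand": 0, "delta_pos": [0, 0, -3], "turn": 0}, {"hand": 0, "delta_pos": [0, 0, -3], "turn": 0}, {"hand": 0, "delta_pos": [0, 0, -2], "turn": 0}, {"hand": 0, "delta_pos": [0, -3, 0], "turn": 1.5}, {"hand": 0, "delta_pos": [0, -4, 0], "turn": 1.5}, {"hand": 0, "delta_pos": [0, -4, 0], "turn": 0}, {"hand": 0, "delta_pos": [0, -4, 0], "turn": 0}, {"hand": 0, "delta_pos": [0, -3, 0], "turn": 0}, {"hand": 0, "delta_pos": [0, 0, 0], "turn": 0}]}}

```text
time: 9.7
eef_pos: [0.4431, -0.181, 0.1752]
eef_rot: [-0.016, 3.118, -0.023]
contact_force: [-0.2, 0.8, -0.0]
opening: -0.004
```

```bash
python3 st.py 0.64 -0.212 0.15; python3 - <<'E'
from cell import r
import cv2
from h import *
p,d=r.grab_frame("top"); W=cloud(d,r.camera_model('top'));z=W[...,2]
m=np.zeros(z.shape,bool);m[255:285,280:345]=1
m&=(z>.0555)&(z<.075)
n,l,s,c=cv2.connectedComponentsWithStats(m.astype(np.uint8));i=1+np.argmax(s[1:,4]);P=W[l==i]
print(s[i,4],cv2.minAreaRect((P[:,:2]*1000).astype(np.float32)))
cv2.imwrite("pics/top5.png",cv2.resize(p[150:320,190:430],None,fx=3.3,fy=3.3))
E
```

```text
9.7 [ 0.4431 -0.181   0.1752] F [-0.2  0.8 -0. ] toolx yaw -179.4 z [ 0.024 -0.015 -1.   ]
tool delta cm [-19.59  -3.26   3.03]
125 ((513.078369140625, 9.152572631835938), (13.400124549865723, 105.1912841796875), 6.3585920333862305)
```

View pics/top5.png

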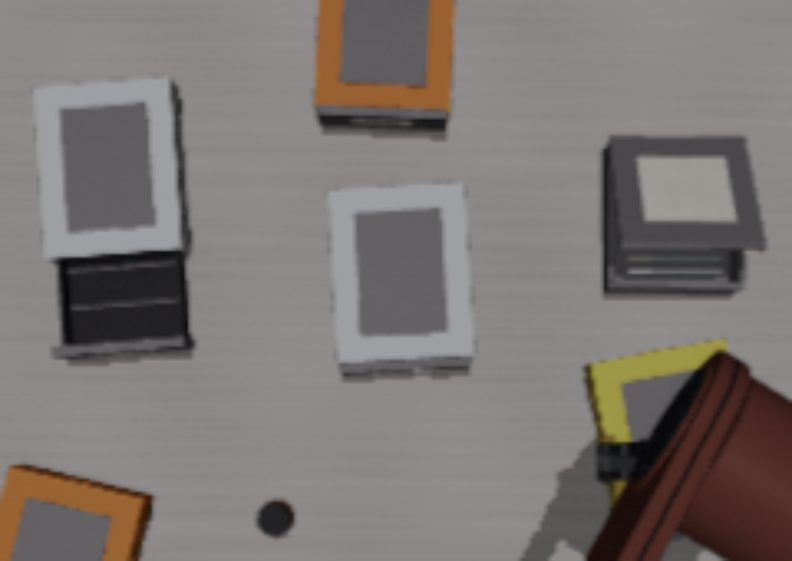

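Emit:
{"name": "apply_moves", "arguments": {"deltas": [{"hand": 0, "delta_pos": [-1.5, -0.3, 0], "turn": 0}, {"hand": 0, "delta_pos": [-2.7, -0.5, 0], "turn": 0}, {"hand": 0, "delta_pos": [-2.7, -0.5, 0], "turn": 0}, {"hand": 0, "delta_pos": [-2.7, -0.5, 0], "turn": 0}, {"hand": 0, "delta_pos": [-2.7, -0.5, 0], "turn": 0}, {"hand": 0, "delta_pos": [-2.7, -0.5, 0], "turn": 0}, {"hand": 0, "delta_pos": [-2, -0.3, 0], "turn": 0}, {"hand": 0, "delta_pos": [0, 0, 0], "turn": 0}]}}

```text
time: 10.55
eef_pos: [0.6175, -0.1979, 0.1776]
eef_rot: [-0.024, 3.118, -0.015]
contact_force: [-0.6, -0.1, -0.2]
opening: -0.001
```

```bash
python3 st.py 0.632 -0.212 0.12
```

```text
10.55 [ 0.6175 -0.1979  0.1776] F [-0.6 -0.1 -0.2] toolx yaw -179.1 z [ 0.024 -0.009 -1.   ]
tool delta cm [-1.29 -1.38  5.81]
```

Emit:
{"name": "apply_moves", "arguments": {"deltas": [{"hand": 0, "delta_pos": [-0.7, -0.7, 1], "turn": 0}, {"hand": 0, "delta_pos": [-0.6, -0.7, 1.5], "turn": 0}, {"hand": 0, "delta_pos": [0, 0, 1.2], "turn": 0}, {"hand": 0, "delta_pos": [0, 0, 0.8], "turn": 0}, {"hand": 0, "delta_pos": [0, 0, 0.3], "turn": 0}]}}

```text
time: 11.05
eef_pos: [0.6293, -0.2075, 0.1264]
eef_rot: [-0.03, 3.121, -0.011]
contact_force: [-0.5, -0.1, -0.6]
opening: -0.0
```

```bash
python3 st.py 0.632 -0.212 0.106; python3 - <<'E'
from cell import r
import cv2
p,d=r.grab_frame("side"); cv2.imwrite("pics/side6.png",cv2.resize(p[180:340,320:480],None,fx=3.7,fy=3.7,interpolation=cv2.INTER_CUBIC))
E
```

```text
11.05 [ 0.6293 -0.2075  0.1264] F [-0.5 -0.1 -0.6] toolx yaw -178.89 z [ 0.021 -0.007 -1.   ]
tool delta cm [-0.22 -0.44  2.05]
```

View pics/side6.png

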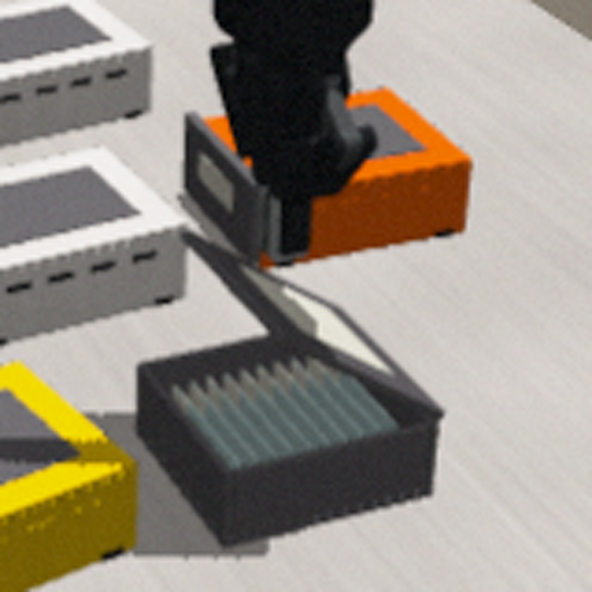

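Good: the fingertip is about 15–20 mm above the outer face near the free edge. Now I lower it gently.

Emit:
{"name": "apply_moves", "arguments": {"deltas": [{"hand": 0, "delta_pos": [0, -0.3, 0.4], "turn": 0}, {"hand": 0, "delta_pos": [0, -0.1, 0.4], "turn": 0}, {"hand": 0, "delta_pos": [0, 0, 0.3], "turn": 0}, {"hand": 0, "delta_pos": [0, 0, 0.3], "turn": 0}, {"hand": 0, "delta_pos": [0, 0, 0.2], "turn": 0}, {"hand": 0, "delta_pos": [0, 0, 0.2], "turn": 0}, {"hand": 0, "delta_pos": [0, 0, 0.2], "turn": 0}, {"hand": 0, "delta_pos": [0.1, 0, 0.2], "turn": 0}]}}

```text
time: 11.9
eef_pos: [0.6294, -0.2125, 0.1045]
eef_rot: [-0.03, 3.118, -0.013]
contact_force: [-0.0, 0.6, 0.2]
opening: -0.002
```

```bash
python3 st.py 0.625 -0.212 0.09
```

```text
11.9 [ 0.6294 -0.2125  0.1045] F [-0.   0.6  0.2] toolx yaw -178.91 z [ 0.023 -0.008 -1.   ]
tool delta cm [0.47 0.07 1.44]
```

Emit:
{"name": "apply_moves", "arguments": {"deltas": [{"hand": 0, "delta_pos": [0, 0, 0.2], "turn": 0}, {"hand": 0, "delta_pos": [0, 0, 0.2], "turn": 0}, {"hand": 0, "delta_pos": [0.1, 0, 0.2], "turn": 0}, {"hand": 0, "delta_pos": [0.1, 0, 0.2], "turn": 0}, {"hand": 0, "delta_pos": [0.1, 0, 0.2], "turn": 0}, {"hand": 0, "delta_pos": [0.1, 0, 0.2], "turn": 0}]}}

```text
time: 12.5
eef_pos: [0.6258, -0.2128, 0.0921]
eef_rot: [-0.03, 3.117, -0.014]
contact_force: [-0.4, 0.6, 1.2]
opening: 0.002
```

```bash
python3 st.py 0.615 -0.212 0.07;python3 - <<'E'
from cell import r
import cv2
p,d=r.grab_frame("side"); cv2.imwrite("pics/side7.png",cv2.resize(p[180:340,320:480],None,fx=3.7,fy=3.7,interpolation=cv2.INTER_CUBIC))
E
```

```text
12.5 [ 0.6258 -0.2128  0.0921] F [-0.4  0.6  1.2] toolx yaw -178.9 z [ 0.024 -0.008 -1.   ]
tool delta cm [1.13 0.12 2.19]
```

View pics/side7.png

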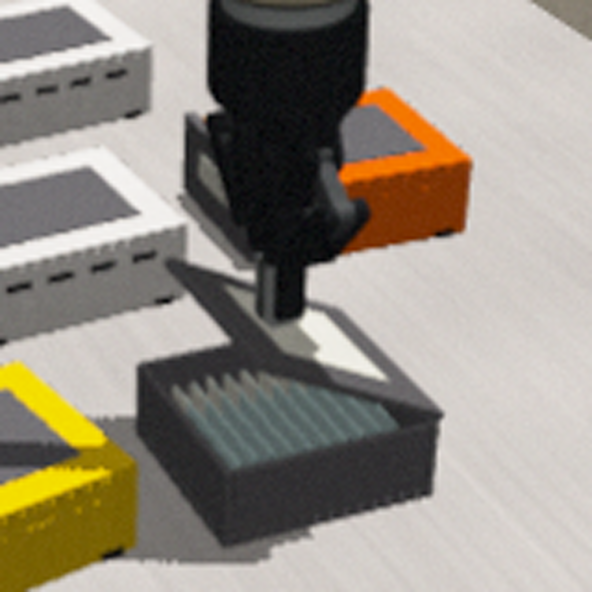

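Emit:
{"name": "apply_moves", "arguments": {"deltas": [{"hand": 0, "delta_pos": [0.15, 0, 0.2], "turn": 0}, {"hand": 0, "delta_pos": [0.15, 0, 0.2], "turn": 0}, {"hand": 0, "delta_pos": [0.15, 0, 0.2], "turn": 0}, {"hand": 0, "delta_pos": [0.15, 0, 0.2], "turn": 0}, {"hand": 0, "delta_pos": [0.15, 0, 0.2], "turn": 0}, {"hand": 0, "delta_pos": [0.15, 0, 0.2], "turn": 0}, {"hand": 0, "delta_pos": [0.15, 0, 0.2], "turn": 0}, {"hand": 0, "delta_pos": [0.1, 0, 0.2], "turn": 0}]}}

```text
time: 13.35
eef_pos: [0.6138, -0.2131, 0.0742]
eef_rot: [-0.03, 3.117, -0.014]
contact_force: [-0.6, -0.5, -0.4]
opening: 0.003
```

```bash
python3 st.py 0.605 -0.212 0.055
```

```text
13.35 [ 0.6138 -0.2131  0.0742] F [-0.6 -0.5 -0.4] toolx yaw -178.91 z [ 0.025 -0.008 -1.   ]
tool delta cm [0.92 0.15 1.89]
```

Emit:
{"name": "apply_moves", "arguments": {"deltas": [{"hand": 0, "delta_pos": [0.1, 0, 0.2], "turn": 0}, {"hand": 0, "delta_pos": [0.1, 0, 0.2], "turn": 0}, {"hand": 0, "delta_pos": [0.1, 0, 0.2], "turn": 0}, {"hand": 0, "delta_pos": [0.1, 0, 0.15], "turn": 0}, {"hand": 0, "delta_pos": [0.1, 0, 0.15], "turn": 0}, {"hand": 0, "delta_pos": [0.05, 0, 0.15], "turn": 0}]}}

```text
time: 13.95
eef_pos: [0.6079, -0.2133, 0.0624]
eef_rot: [-0.03, 3.117, -0.013]
contact_force: [0.3, 0.7, 0.2]
opening: -0.005
```

```bash
python3 st.py 0.605 -0.212 0.0515;python3 - <<'E'
from cell import r
import cv2
p,d=r.grab_frame("side"); cv2.imwrite("pics/side8.png",cv2.resize(p[180:340,320:480],None,fx=3.7,fy=3.7,interpolation=cv2.INTER_CUBIC))
E
```

```text
13.95 [ 0.6079 -0.2133  0.0624] F [0.3 0.7 0.2] toolx yaw -178.91 z [ 0.024 -0.008 -1.   ]
tool delta cm [0.32 0.15 1.09]
```

View pics/side8.png

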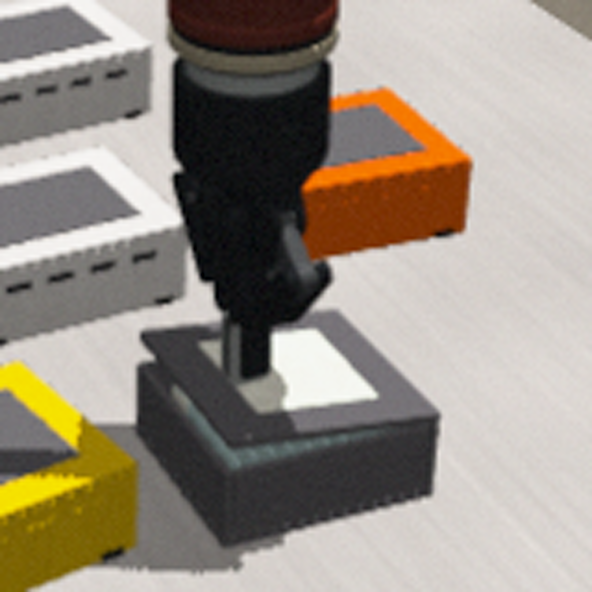

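Emit:
{"name": "apply_moves", "arguments": {"deltas": [{"hand": 0, "delta_pos": [0.05, 0, 0.12], "turn": 0}, {"hand": 0, "delta_pos": [0.05, 0, 0.12], "turn": 0}, {"hand": 0, "delta_pos": [0.05, 0, 0.12], "turn": 0}, {"hand": 0, "delta_pos": [0.05, 0, 0.1], "turn": 0}, {"hand": 0, "delta_pos": [0.05, 0, 0.1], "turn": 0}, {"hand": 0, "delta_pos": [0.02, 0, 0.1], "turn": 0}]}}

```text
time: 14.6
eef_pos: [0.6051, -0.2134, 0.0551]
eef_rot: [-0.03, 3.117, -0.013]
contact_force: [0.9, 0.5, 0.9]
opening: -0.002
```

Emit:
{"name": "apply_moves", "arguments": {"deltas": [{"hand": 0, "delta_pos": [0, 0, 0.07], "turn": 0}, {"hand": 0, "delta_pos": [0, 0, 0.07], "turn": 0}, {"hand": 0, "delta_pos": [0, 0, 0.07], "turn": 0}, {"hand": 0, "delta_pos": [0, 0, 0.06], "turn": 0}]}}

```text
time: 15.0
eef_pos: [0.6049, -0.2134, 0.052]
eef_rot: [-0.03, 3.118, -0.013]
contact_force: [-0.2, 0.7, 0.2]
opening: -0.003
```

Emit:
{"name": "apply_moves", "arguments": {"deltas": [{"hand": 0, "delta_pos": [0, 0, 0.05], "turn": 0}, {"hand": 0, "delta_pos": [0, 0, 0.05], "turn": 0}]}}

```text
time: 15.2
eef_pos: [0.6049, -0.2134, 0.0516]
eef_rot: [-0.03, 3.118, -0.013]
contact_force: [-2.7, -0.0, 5.5]
opening: -0.004
```

Emit:
{"name": "apply_moves", "arguments": {"deltas": [{"hand": 0, "delta_pos": [0, 0, 0.06], "turn": 0}]}}

```text
time: 15.3
eef_pos: [0.6049, -0.2134, 0.0516]
eef_rot: [-0.03, 3.118, -0.013]
contact_force: [-2.5, 0.9, 5.9]
opening: -0.002
```

Emit:
{"name": "apply_moves", "arguments": {"deltas": [{"hand": 0, "delta_pos": [0, 0, -0.3], "turn": 0}, {"hand": 0, "delta_pos": [0, 0, -1.5], "turn": 0}, {"hand": 0, "delta_pos": [0, 0, -3], "turn": 0}, {"hand": 0, "delta_pos": [0, 0, -3], "turn": 0}, {"hand": 0, "delta_pos": [0, 0, -3], "turn": 0}, {"hand": 0, "delta_pos": [0, 0, -2], "turn": 0}, {"hand": 0, "delta_pos": [3, -2, 0], "turn": 0}, {"hand": 0, "delta_pos": [3, -3, 0], "turn": 0}, {"hand": 0, "delta_pos": [3, -4, 0], "turn": 0}, {"hand": 0, "delta_pos": [3, -4, 0], "turn": 0}, {"hand": 0, "delta_pos": [3, -4, 0], "turn": 0}, {"hand": 0, "delta_pos": [1, -2, 0], "turn": 0}, {"hand": 0, "delta_pos": [0, 0, 0], "turn": 0}]}}

```text
time: 16.6
eef_pos: [0.4438, -0.4116, 0.1964]
eef_rot: [-0.038, 3.107, -0.028]
contact_force: [0.3, 1.0, -0.2]
opening: -0.0
```

```bash
python3 st.py; python3 - <<'E'
from cell import r
import cv2
from h import *
p,d=r.grab_frame("top"); W=cloud(d,r.camera_model('top'));z=W[...,2]; W0=np.load('pics/W0.npy')
def rect(a,zl,zh,W=W):
    z=W[...,2];m=np.zeros(z.shape,bool);u0,u1,v0,v1=a;m[v0:v1,u0:u1]=1;m&=(z>zl)&(z<zh)
    n,l,s,c=cv2.connectedComponentsWithStats(m.astype(np.uint8));i=1+np.argmax(s[1:,4]);P=W[l==i]
    return s[i,4],P.mean(0).round(4),np.round(cv2.minAreaRect((P[:,:2]*1000).astype(np.float32))[1],1)
print('full plate+roof',rect((280,345,195,290),.045,.075))
print('empty plate',rect((190,255,240,265),.05,.075),rect((190,255,240,265),.05,.075,W0))
for n,a in dict(vial=(262,286,296,318),jar=(138,170,255,285),dish=(468,508,225,266)).items(): print(n,rect(a,.012,.08),rect(a,.012,.08,W0))
m=np.zeros(z.shape,bool);m[195:235,378:412]=1;P=W[m];P=P[(P[:,2]>.03)&(P[:,2]<.1)]
co=np.linalg.lstsq(np.c_[P[:,:2],np.ones(len(P))],P[:,2],rcond=None)[0];print('lid slope',co,P[:,2].mean())
cv2.imwrite("pics/top9.png",cv2.resize(p[150:320,190:430],None,fx=3.3,fy=3.3))
p,d=r.grab_frame("side"); cv2.imwrite("pics/side9.png",cv2.resize(p[160:340,220:480],None,fx=3,fy=3,interpolation=cv2.INTER_CUBIC))
E
```

```text
16.6 [ 0.4438 -0.4116  0.1964] F [ 0.3  1.  -0.2] toolx yaw -178.6 z [ 0.034 -0.018 -0.999]
full plate+roof (np.int32(2312), array([0.5812, 0.0129, 0.0527]), array([148.7, 110. ]))
empty plate (np.int32(130), array([0.5253, 0.2359, 0.0597]), array([  8.3, 104.7])) (np.int32(132), array([0.5252, 0.2363, 0.0595]), array([  8.3, 105.6]))
vial (np.int32(93), array([0.3892, 0.1128, 0.042 ]), array([24.5, 24.9])) (np.int32(92), array([0.3893, 0.1127, 0.0419]), array([24.4, 25.4]))
jar (np.int32(339), array([0.4859, 0.4233, 0.0498]), array([44.5, 45.7])) (np.int32(338), array([0.486 , 0.4232, 0.0504]), array([45.3, 44.7]))
dish (np.int32(890), array([ 0.5539, -0.4668,  0.0181]), array([89.6, 90.4])) (np.int32(898), array([ 0.5537, -0.4667,  0.018 ]), array([90.4, 89.8]))
lid slope [-0.00426073 -0.00052804  0.05440276] 0.05181462641687289
```

View pics/top9.png

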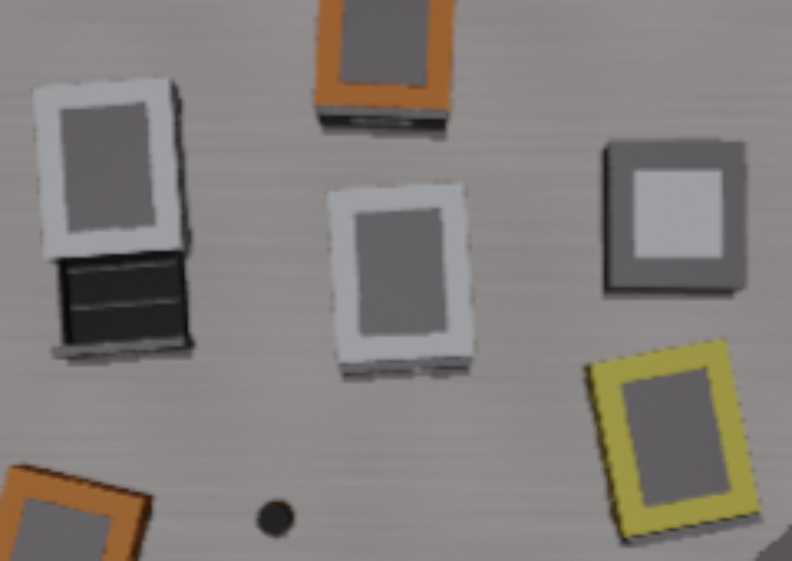

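View pics/side9.png

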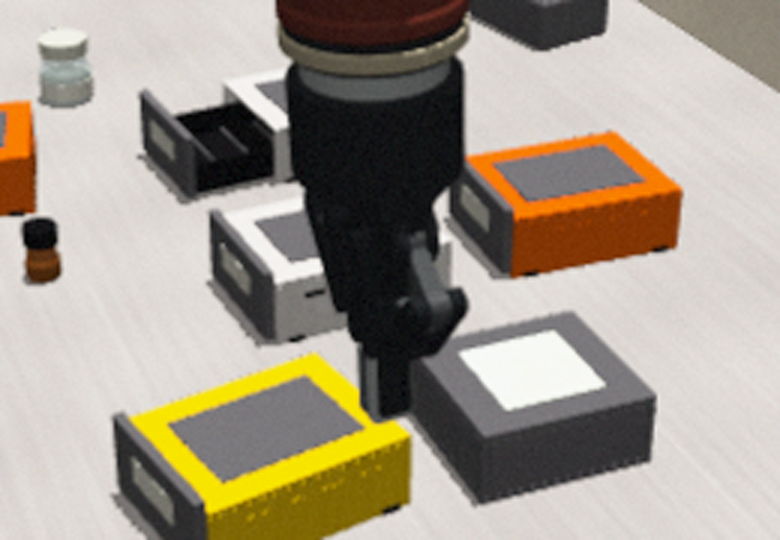

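```bash
python3 -c "
from cell import r
print(r.finish_job())"
```

```text
the job is handed in; nothing more can be done
None
```

I pushed the slide tray fully into its unit with closed fingertips. Then I pressed the slide box lid down until it was shut, and handed the job in at about 17 s.

- **Tray:** I pushed it in at about 20 mm/s, slowing to under 10 mm/s near the end. It stopped moving at about 5 N. Roof and plate together now measure 148.7 mm, against 148 mm when shut, and the side picture just before I backed off showed no gap.
- **Lid:** It also stopped moving, at about 6 N. It now lies level at 51.8 mm (51.5 mm expected), with a fitted slope of 0.004 rad.
- **Left alone:** The empty tray, vial, jar and dish are all within 0.5 mm of where they started.
- **Robot:** It stands clear of everything, with about zero force.

One reading disagreed. Right after the push, a rectangle fitted to the tray's plate came out 13 mm thick instead of 8 mm, and about 1 mm further in than expected. I put this down to depth noise and relied on the later measurement. During that push there was also about 4–5 N upward on the tool, probably from the tip flexing against the stop.

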